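# Cover the clean staining dish and hold the wet slide rack over the drip dish

### The arm

A 6-joint arm with a two-finger parallel gripper is mounted at the origin on a cart in front of the work surface, level with it; the furniture and walls round the work are solid. World frame = base frame: x ahead of the robot, y to its left, z up, the work surface at z = 0. Lengths are in m, angles in degrees, forces in N, time in s.
With the tool pointing down it reaches from about 0.3 to 0.75 m from the base axis. Payload 8.5 kg.
Tool frame: the origin (TCP) lies between the finger pads; the fingertips stand 19 mm ahead of it and the grasp point (between the pads) is the TCP; z points along the fingers, y is the line along which they close (so a half turn about z gives the same grasp; the last joint's range is limited). The gripper opens to 85 mm and grips with 20 to 120 N. Pads are 22 mm wide; open, the fingers measure 114 mm over their backs; the gripper's body (76 mm by 85 mm) begins 54 mm behind the grasp point. The pads swing forward as they close: fully open they stand 13 mm farther back than shut.
Start: joints at [-79.945, 21.807, 74.336, -0, 83.858, -12.336], TCP at [0.21, -0.509, 0.25] pointing down, gripper open.
Joint ranges: [-178.18, 178.18], [-50.72, 133.34], [12.68, 142.11], [-81.47, 261.47], [9.98, 163.14], [-165.26, 165.26]. Speed limits (degrees/s): [136.94, 136.94, 180, 180, 180, 180].

### API

Orientations are given as a 3x3 rotation matrix whose columns are the frame's x, y, z axes.
In Python, from rig import env, optics gives the robot as it stands.
- The arm moves only by the tool arm_command, never from a script. Its argument "commands" is one flat list of numbers, 7 for each row, row after row: the closure, from -1 (fully open) to 1 (shut), so that 0 is half open, then the shift along the tool's x, y, z as a fraction of full scale, then the turn, a rotation vector about the tool's x, y, z as a fraction of full scale. A call has 1 to 12 rows; each row is the pose to reach, as a shift and turn from the pose commanded when the call began, along the tool's axes at that moment; what a row does not reach only later rows make up. Full scale, the value 1, is 500 mm for a shift and 120 degrees for a turn. A row lasts 1/12 s, in which the tool goes at most 41.7 mm and 7.16 degrees, less where a joint would pass 70% of its speed; a pose out of reach is approached as far as the arm can. A call with a number of a shift or a turn outside -1 to 1 is refused whole. A call with a gripper value outside its range is refused whole. The fingers move at their own pace and stop on an object; "newtons" is the grip in N (left out, the last holds). Time passes only in rows, so rows that repeat a pose let the fingers close. It gives the time, the measured TCP pose, the force, the opening and the grip force at its end, in the units of the state.
- env.observe(): the state, without advancing time (a new reading comes with each control period).
- optics.get_image(name): name is "scene" or "top" or "wrist"; returns a dict with "image" (384x512x3 uint8, red, green, blue), "intrinsics" (3x3 intrinsics, pixels), "origin" and "orientation" of the camera in the world; the wrist camera has in their place "tool_from_camera" (4x4, takes a point from camera to tool coordinates, whose origin is the TCP and whose axes are the flange's). Camera axes: x right, y down, z forward; pixel columns grow to the right and rows downward; lengths in m; the calibration is good to about 2 mm. A picture is of the moment at which its call begins: read the wrist's pose just before it. There is no depth.
- env.close_job(): hands the job in; it is judged then, once.
The state is a dict: "time_s": time; "q": joint angles; "qvel": joint speeds; "joint_efforts": joint torques, N m; "position": TCP position; "tool_rot": TCP orientation; "ft_force": force on the tool from outside, world axes, zero at the start; "wrist_torque": the same for the moment, N m; "grip_width": finger opening in m; "gripper_force": force on a finger pad.
Only numpy, scipy, OpenCV 4.12 (cv2) and the standard library are available. Lean on these libraries where they do the work, as an engineer would, in place of code of your own. Each camera call takes 0.05 s, during which the arm holds its last target. There are 200 camera calls.

### The job

Three staining dishes stand in a row: a freshly rinsed, still dripping slide rack stands in the one at one end, the middle one is clean and must stay dry. Put the loose lid gently on the middle dish, square and seated all round, and let go of it; only then lift the rack by the sleeve on its bail, carry it over the covered dish without touching it and stop with it hanging level just above the empty dish at the other end, about one to two centimetres over the rim, centred and square so that it could be lowered straight in, touching nothing. Finish while still holding it there in the gripper, leaving the lid seated, the dishes where they stand and the timer, the dropper bottle and the petri dish undisturbed.

Things in the scene. Friction and masses are not known exactly. Their poses are not given: they have to be found in the camera images.
- dish_rinse: white moulded rectangular staining dish, loose, open on top: 94 x 118 mm outside (102 x 126 mm over the 4 mm thick rim flange), 64 mm high, walls and floor 3 mm, inside 88 (x) by 112 mm (y); origin centred on its underside, z up. The end dish in which the slide rack stands at the start (which end varies).
- dish_mid: white moulded rectangular staining dish, loose, open on top: 94 x 118 mm outside (102 x 126 mm over the 4 mm thick rim flange), 64 mm high, walls and floor 3 mm, inside 88 (x) by 112 mm (y); origin centred on its underside, z up. The middle dish, which gets the lid. Lid seated: lid's origin on the dish's z axis at z = 58 mm, top of its grip at 90 mm.
- dish_drip: white moulded rectangular staining dish, loose, open on top: 94 x 118 mm outside (102 x 126 mm over the 4 mm thick rim flange), 64 mm high, walls and floor 3 mm, inside 88 (x) by 112 mm (y); origin centred on its underside, z up. The empty end dish, over which the rack is held at the end.
- dish_drip_mouth (a point): centre of the empty end dish's mouth, level with the top of its rim (64 mm above its underside); axes as the dish's
- lid: white lid lying grip up on the worktop at the right of the row or behind it, 0.09 to 0.18 kg: plate 103 (x) by 127 mm (y), z = 6 to 10 mm; under it a lip tapering from 84 x 108 mm at the plate to 78 x 102 mm at z = 0 (2 mm play each side in the mouth when seated). Origin centred on the lip's underside, z up. Fits either way round.
- lid_grip (a point): centre of the lid's bar grip, 21 mm above the lid's origin: the grip is 12 mm thick (lid's x), 56 mm long (y), 22 mm high and stands on the plate; axes as the lid's
- rack: steel wire slide rack, 0.11 to 0.17 kg, standing loosely in its dish (underside 3 mm above the dish's): basket 71 (x) by 95 mm (y), 45 mm high, under a rigid upright wire bail whose legs stand at x = -35 and +33 mm. Origin centred on the underside, z up. Fits a dish either way round.
- rack_grip (a point): centre of the black plastic grip sleeve on the bail's top bar, at x = -1, y = 0, z = 103.5 mm of the rack: 40 mm long (rack's x), 11 mm thick (y), 13 mm high, 52 mm free below it; axes as the rack's. Pinched across y the rack hangs steady
- timer: bystander: flat white bench timer 62 x 68 x 18 mm (it and the lid trade places between starts); origin under its centre
- dropper: bystander: brown dropper bottle, 33 mm across, 96 mm high, standing left behind the row; origin under its centre
- petri: bystander: flat round glass petri dish, 61 mm across, 15 mm high, at the front left of the row; origin under its centre

How it is judged:
By the outcome, as a careful person would: the job done as asked, in the order asked, and still so for the second after the job is handed in, while the arm keeps its last pose, push and grip.
It also fails if it takes over 61 s, if anything falls off the work surface, if the arm or the gripper's body presses on something with over 40 N, if the wrist force passes 120 N, or if a joint passes its speed limit or range.

## Working session

There is one attempt and no reset: what is moved stays moved. The work goes in short steps, Python scripts to look and compute and a tool call to move; the robot and the scene stay as the last step left them, time stands still between calls to the robot, and variables do not carry over. Pictures are saved under pics/ and viewed, at most 10 in all, crops included, and the job is handed in when it is done.

Besides the shell and the picture viewer there is one more tool, called after ">>>" as a command line: name --argument value ..., lists and objects as JSON in quotes. arm_command: Moves the arm, as the interface text tells. Shift numbers are shares of 500 mm and turn numbers shares of 120 degrees, none past 1 either way. Its arguments: {"type":"object","properties":{"commands":{"type":"array","items":{"type":"number"}},"newtons":{"type":"number"}},"required":["commands"]}

```bash
mkdir -p pics; ls; python3 - <<'E'
from rig import env,optics
import cv2,pickle
s=env.observe(); print(s['time_s'],s['position'],s['tool_rot'])
for n in ['top','scene']:
    d=optics.get_image(n); pickle.dump(d,open(n+'.pkl','wb')); cv2.imwrite(f'pics/{n}.png',d['image'][:,:,::-1]); print(n,d['intrinsics'],d['origin'],d['orientation'])
E
```

```text
pics
0.0 [ 0.20946355 -0.50824693  0.24969867] [[ 9.24608192e-01  3.80919430e-01 -2.81542390e-04]
 [ 3.80919411e-01 -9.24607049e-01  1.48568237e-03]
 [ 3.05609205e-04 -1.48091905e-03 -9.99998857e-01]]
top [[433.06058724   0.         252.87474919]
 [  0.         433.06058724 188.68023484]
 [  0.           0.           1.        ]] [ 0.28788624 -0.05449497  1.30928958] [[-0.00783425 -0.97516987  0.22131956]
 [-0.99996455  0.00695693 -0.00474328]
 [ 0.00308579 -0.22134887 -0.9751898 ]]
scene [[409.79012611   0.         259.2102995 ]
 [  0.         409.79012611 199.30809115]
 [  0.           0.           1.        ]] [0.04991896 0.70085084 0.82560537] [[-0.83578135 -0.35513549  0.41874613]
 [-0.5488874   0.5211595  -0.65354066]
 [ 0.01386196 -0.77606157 -0.63050478]]
```

View pics/top.png

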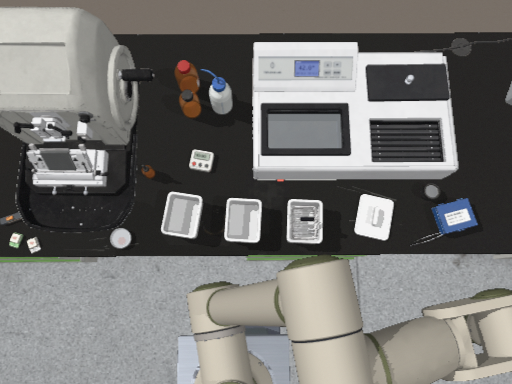

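View pics/scene.png

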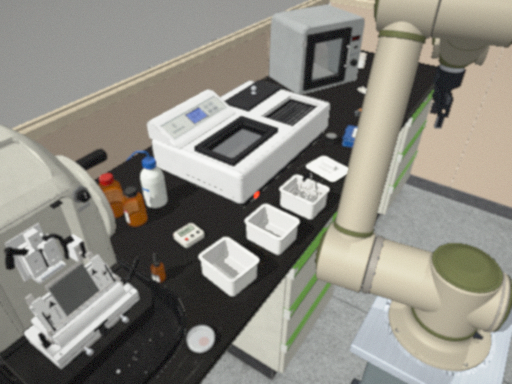

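The top view shows the empty dish at (182,215), the middle dish at (243,220), the rack dish at (305,221), the lid at (375,217), the timer at (202,160), the dropper at (148,172) and the petri dish at (120,238). Next I'll measure the rim and lid outlines.

```bash
cat > h.py <<'E'
import numpy as np,cv2
def backproj(uv,K,o,R,z):
    uv=np.atleast_2d(uv).astype(float); d=np.c_[(uv-[K[0,2],K[1,2]])/K[0,0],np.ones(len(uv))]@np.array(R).T
    return (np.array(o)+d*((z-o[2])/d[:,2])[:,None])[:,:2]
def proj(P,K,o,R):
    c=(np.atleast_2d(P)-o)@np.array(R); return c[:,:2]/c[:,2:]*K[0,0]+[K[0,2],K[1,2]]
def rect(pts):
    """centre, sizes and yaw (of the short side, x-axis) of the min-area rect"""
    (c,s,a)=cv2.minAreaRect((pts*1000).astype(np.float32))
    if s[0]>s[1]: s=s[::-1]; a-=90
    return np.r_[c,s,(a+90)%180-90].round(1)
E
python3 - <<'E'
import pickle; from h import *
d=pickle.load(open('top.pkl','rb')); im=d['image']; K,o,R=d['intrinsics'],d['origin'],d['orientation']
m=(im.min(2)>120).astype(np.uint8)
for n,(u,v),z in [('drip',(182,215),.064),('mid',(243,220),.064),('rinse',(305,221),.064),('lid',(375,217),.01),('timer',(202,160),.018)]:
    w=np.zeros_like(m); w[v-29:v+29,u-29:u+29]=m[v-29:v+29,u-29:u+29]
    c=max(cv2.findContours(w,0,1)[0],key=cv2.contourArea)
    # grow by half a pixel outwards is ignored
    print(n,rect(backproj(c[:,0],K,o,R,z)),c[:,0].min(0),c[:,0].max(0))
for n,uv,z in [('dropper',(148,172),.09),('petri',(120,238),.015),('lidgrip',(375,216),.032),('sleeve',(308,218),.1065)]: print(n,backproj(uv,K,o,R,z))
s=cv2.resize(im[180:260,150:410],None,fx=3,fy=3,interpolation=cv2.INTER_CUBIC); cv2.imwrite('pics/c1.png',s[:,:,::-1])
E
```

```text
drip [495.7 147.5 105.8 128.   80.9] [161 191] [202 237]
mid [478.7 -30.5 104.3 127.8  86.3] [224 198] [261 242]
rinse [ 474.5 -209.3  103.7  128.    86.7] [286 199] [322 243]
lid [ 493.6 -427.2  105.3  128.7   76.4] [354 194] [393 240]
timer [673.6  99.8  63.4  69.2 -10.2] [189 149] [213 171]
dropper [[0.61656056 0.24440171]]
petri [[0.43351096 0.33697381]]
lidgrip [[ 0.49156242 -0.4245176 ]]
sleeve [[ 0.47539215 -0.21436736]]
```

View pics/c1.png

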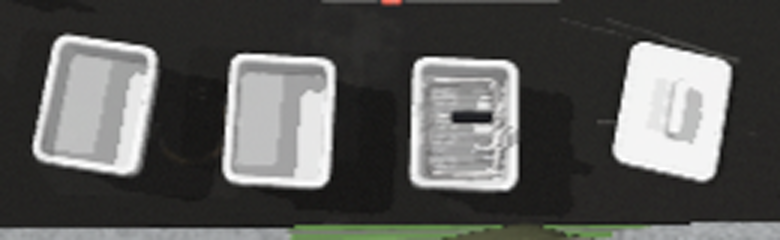

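The outlines match the known sizes, so the positions can be used. I'll go above the lid for a close look.

```bash
cat >> h.py <<'E'
from scipy.spatial.transform import Rotation as Ro
def down(yaw):
    """tool pointing down with tool y at yaw (deg)"""
    y=np.array([np.cos(np.radians(yaw)),np.sin(np.radians(yaw)),0]); z=np.array([0,0,-1.]); return np.c_[np.cross(y,z),y,z]
def plan(s,p,yaw):
    R=np.array(s['tool_rot']); return np.r_[R.T@(np.array(p)-s['position'])/.5, Ro.from_matrix(R.T@down(yaw)).as_rotvec(degrees=True)/120].round(4)
def wrist(name):
    from rig import env,optics
    s=env.observe(); d=optics.get_image('wrist'); T=np.array(d['tool_from_camera']); R=np.array(s['tool_rot'])
    cv2.imwrite(f'pics/{name}.png',d['image'][:,:,::-1]); 
    return d['image'],np.array(d['intrinsics']),np.array(s['position'])+R@T[:3,3],R@T[:3,:3],s
E
python3 - <<'E'
from h import *; from rig import env
s=env.observe(); print(plan(s,(.492,-.426,.20),-103.6))
E
```

```text
[ 5.851e-01  6.320e-02  9.960e-02 -6.000e-04  1.000e-04  2.999e-01]
```

>>> arm_command --commands '[-1,0.585,0.063,0.1,-0.0006,0,0.3,-1,0.585,0.063,0.1,-0.0006,0,0.3,-1,0.585,0.063,0.1,-0.0006,0,0.3,-1,0.585,0.063,0.1,-0.0006,0,0.3,-1,0.585,0.063,0.1,-0.0006,0,0.3,-1,0.585,0.063,0.1,-0.0006,0,0.3,-1,0.585,0.063,0.1,-0.0006,0,0.3,-1,0.585,0.063,0.1,-0.0006,0,0.3,-1,0.585,0.063,0.1,-0.0006,0,0.3,-1,0.585,0.063,0.1,-0.0006,0,0.3,-1,0.585,0.063,0.1,-0.0006,0,0.3,-1,0.585,0.063,0.1,-0.0006,0,0.3]' --newtons 20

```text
time_s: 1.1
position: [0.491, -0.4268, 0.2006]
tool_rot: [[0.972, -0.237, 0.0], [-0.237, -0.972, -0.001], [0.0, 0.001, -1.0]]
ft_force: [0.5, -0.1, -1.0]
grip_width: 0.0852
gripper_force: 0.0
```

```bash
python3 - <<'E'
from h import *
im,K,o,R,s=wrist('w1'); print(s['time_s'],s['position'],s['ft_force'],o,R,K[0,0])
E
```

```text
1.1 [ 0.49096256 -0.42683978  0.20059118] [ 0.45662389 -0.12012235 -1.04370843] [ 0.56268948 -0.4436053   0.32401273] [[-0.23630892 -0.9312944  -0.27721621]
 [-0.97167644  0.22699439  0.06571479]
 [ 0.00172671  0.28489346 -0.95855763]] 268.08830643256414
```

View pics/w1.png

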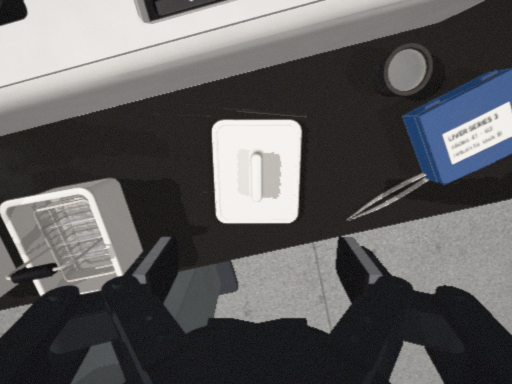

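The wrist view shows the lid upright at (257,171) between the open fingers, with its grip at (257,175).

```bash
cat >> h.py <<'E'
def blob(im,box,th=130):
    u0,v0,u1,v1=box; m=np.zeros(im.shape[:2],np.uint8); m[v0:v1,u0:u1]=(im[v0:v1,u0:u1].min(2)>th)
    return max(cv2.findContours(m,0,1)[0],key=cv2.contourArea)[:,0].astype(float)
E
python3 - <<'E'
from h import *; from rig import env
s=env.observe()
im=cv2.imread('pics/w1.png'); from rig import optics
d=optics.get_image('wrist'); T=np.array(d['tool_from_camera']); R0=s['tool_rot']; o=s['position']+R0@T[:3,3]; R=R0@T[:3,:3]; K=np.array(d['intrinsics'])
c=blob(im,(195,110,320,235)); r=rect(backproj(c,K,o,R,.01)); print(r)
print(backproj([[257,153],[257,201]],K,o,R,.032))
print(plan(s,(r[0]/1000,r[1]/1000,.1),r[4]-180 if r[4]>0 else r[4]),'from',s['position'])
E
```

```text
[ 493.3 -426.8  103.3  124.9   76.4]
[[ 0.5205749  -0.43412987]
 [ 0.4669508  -0.42108488]]
[ 4.400e-03 -1.600e-03  2.014e-01  7.000e-04 -2.000e-04 -8.000e-04] from [ 0.49092823 -0.4269161   0.20070287]
```

>>> arm_command --commands '[-0.3,0.0045,-0.0015,0.2,0,0,0,-0.3,0.0045,-0.0015,0.2,0,0,0,-0.3,0.0045,-0.0015,0.2,0,0,0,-0.3,0.0045,-0.0015,0.26,0,0,0,-0.3,0.0045,-0.0015,0.3,0,0,0,-0.3,0.0045,-0.0015,0.32,0,0,0,-0.3,0.0045,-0.0015,0.335,0,0,0,-0.3,0.0045,-0.0015,0.335,0,0,0,-0.3,0.0045,-0.0015,0.335,0,0,0]'

```text
time_s: 1.95
position: [0.4945, -0.4268, 0.0338]
tool_rot: [[0.972, -0.236, 0.001], [-0.236, -0.972, -0.002], [0.002, 0.002, -1.0]]
ft_force: [0.7, -0.4, -0.2]
grip_width: 0.0554
gripper_force: 0.0
```

>>> arm_command --commands '[1,0,0,0,0,0,0,1,0,0,0,0,0,0,1,0,0,0,0,0,0,1,0,0,0,0,0,0,1,0,0,0,0,0,0,1,0,0,0,0,0,0,1,0,0,0,0,0,0,1,0,0,0,0,0,0,1,0,0,0,0,0,0,1,0,0,0,0,0,0]' --newtons 30

```text
time_s: 2.78
position: [0.4946, -0.4264, 0.0337]
tool_rot: [[0.972, -0.235, 0.001], [-0.235, -0.972, -0.002], [0.001, 0.002, -1.0]]
ft_force: [-0.3, 1.8, 6.1]
grip_width: 0.0112
gripper_force: 32.2
```

>>> arm_command --commands '[1,0,0,-0.02,0,0,0,1,0,0,-0.06,0,0,0,1,0,0,-0.12,0,0,0,1,0,0,-0.19,0,0,0,1,0,0,-0.26,0,0,0,1,0,0,-0.33,0,0,0,1,0,0,-0.37,0,0,0,1,0,0,-0.39,0,0,0,1,0,0,-0.4,0,0,0,1,0,0,-0.4,0,0,0]'

```text
time_s: 3.62
position: [0.4942, -0.4259, 0.2328]
tool_rot: [[0.972, -0.235, -0.0], [-0.235, -0.972, -0.001], [0.0, 0.001, -1.0]]
ft_force: [-1.3, 0.5, -1.5]
grip_width: 0.0108
gripper_force: 31.4
```

```bash
python3 - <<'E'
from h import *
im,K,o,R,s=wrist('w2'); print(s['position'],s['ft_force'],s['wrist_torque'],s['grip_width'])
print(plan(s,(.4787,-.0305,.234),-93.7))
E
```

```text
[ 0.49422594 -0.42590348  0.23276781] [-1.27998307  0.46202244 -1.54048387] [ 0.04937613 -0.00116187  0.04135943] 0.010814272773770063
[-2.162e-01 -7.613e-01 -3.300e-03  5.000e-04 -1.000e-04 -8.260e-02]
```

View pics/w2.png

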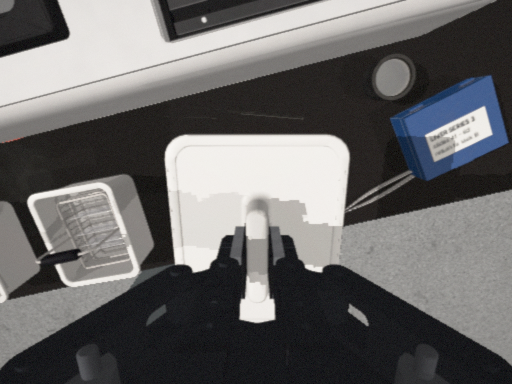

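The lid is held straight: its far edge runs level from (168,135) to (348,135). I'll move to just behind the middle dish so the camera can see it past the lid.

```bash
python3 - <<'E'
from h import *; from rig import env,optics
s=env.observe(); d=optics.get_image('wrist'); T=np.array(d['tool_from_camera']); K=np.array(d['intrinsics'])
# tool-frame points on plane z=.0235 (plate top)
uv=[[168,145],[346,145],[173,230],[345,210],[200,134],[320,134]]
print((backproj(uv,K,T[:3,3],T[:3,:3],.0235)*1000).round(1))
print(plan(s,(.355,-.0305,.234),-93.7))
E
```

```text
[[ 56.3 -48.8]
 [ 56.3  48. ]
 [  5.9 -50.5]
 [ 18.7  51. ]
 [ 62.1 -31. ]
 [ 62.2  33.5]]
[-4.563e-01 -7.028e-01 -4.200e-03 -1.000e-04  6.000e-04 -8.260e-02]
```

>>> arm_command --commands '[1,-0.04,-0.06,0,0,0,-0.0826,1,-0.08,-0.12,0,0,0,-0.0826,1,-0.12,-0.18,0,0,0,-0.0826,1,-0.16,-0.24,0,0,0,-0.0826,1,-0.2,-0.31,0,0,0,-0.0826,1,-0.25,-0.38,0,0,0,-0.0826,1,-0.3,-0.46,0,0,0,-0.0826,1,-0.35,-0.54,0,0,0,-0.0826,1,-0.4,-0.61,0,0,0,-0.0826,1,-0.43,-0.66,0,0,0,-0.0826,1,-0.456,-0.703,-0.004,0,0,-0.0826,1,-0.456,-0.703,-0.004,0,0,-0.0826]'

```text
time_s: 4.72
position: [0.3528, -0.0268, 0.2335]
tool_rot: [[0.998, -0.061, -0.003], [-0.061, -0.998, 0.001], [-0.003, -0.001, -1.0]]
ft_force: [0.8, -0.3, -0.6]
grip_width: 0.0111
gripper_force: 31.3
```

>>> arm_command --commands '[1,0,0,0,0,0,0,1,0,0,0,0,0,0,1,0,0,0,0,0,0]'

```text
time_s: 4.97
position: [0.3557, -0.0314, 0.2338]
tool_rot: [[0.998, -0.065, -0.001], [-0.065, -0.998, -0.001], [-0.001, 0.001, -1.0]]
ft_force: [0.0, 0.5, -1.3]
grip_width: 0.0109
gripper_force: 31.3
```

```bash
python3 - <<'E'
from h import *; import pickle
w=wrist('w3'); pickle.dump(w,open('w3.pkl','wb')); im,K,o,R,s=w; print(s['time_s'],s['position'],s['tool_rot'],s['grip_width'])
print(plan(s,(.4787,-.0305,.234),-93.7))
E
```

```text
4.9667 [ 0.35569624 -0.03141974  0.23382082] [[ 9.97853922e-01 -6.54725993e-02 -9.42551636e-04]
 [-6.54734659e-02 -9.97853887e-01 -9.19859267e-04]
 [-8.80303236e-04  9.79597300e-04 -9.99999133e-01]] 0.01093513999661548
[ 0.2454 -0.0179 -0.0006  0.0005  0.0004 -0.0005]
```

View pics/w3.png

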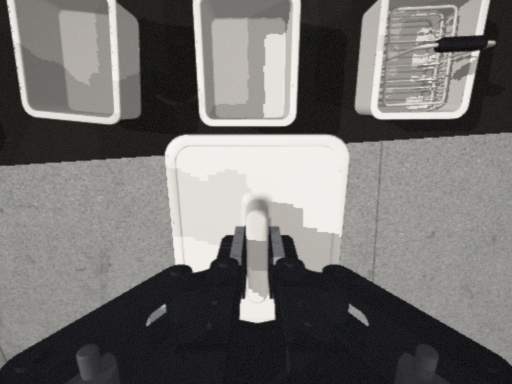

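The middle dish is at (247,60) with its near rim edge at v≈126 and its far edge out of frame. The rinse dish is on the right and the empty one on the left. I'll fit the visible rim edges.

```bash
python3 - <<'E'
from h import *; import pickle
im,K,o,R,s=pickle.load(open('w3.pkl','rb'))
g=im.min(2).astype(float)
def cross(line,th=110): # sub-pixel first crossing going inwards
    i=np.argmax(line>th); return i-(line[i]-th)/max(line[i]-line[i-1],1)
L=[];Rr=[];N=[]
for v in range(10,105,5):
    L.append((180+cross(g[v,180:240]),v)); Rr.append((315-cross(g[v,315:255:-1]),v))
for u in range(212,288,4): N.append((u,134-0-0)) if 0 else N.append((u,132-cross(g[132:110:-1,u])))
L,Rr,N=[backproj(np.array(a),K,o,R,.064)*1000 for a in (L,Rr,N)]
f=lambda P:cv2.fitLine(P.astype(np.float32),cv2.DIST_HUBER,0,.01,.01).ravel()
for n,P in zip('LRN',(L,Rr,N)):
    l=f(P); print(n,P.mean(0).round(1),np.degrees(np.arctan2(l[1],l[0])).round(2),np.ptp((P-l[2:])@[-l[1],l[0]]).round(2))
l,r,n=f(L),f(Rr),f(N)
a=np.radians(-3.7); ex=np.array([np.cos(a),np.sin(a)]); ey=np.array([-ex[1],ex[0]])
print('width',(l[2:]-r[2:])@ey,'lat',(l[2:]+r[2:])@ey/2,'near',n[2:]@ex,'centre', (n[2:]@ex+63)*ex+(l[2:]+r[2:])@ey/2*ey)
E
```

```text
L [486.1  21.5] -3.72 0.29
R [479.4 -80.8] -3.71 0.21
N [415.1 -25.8] 86.18 0.31
width 102.48788423691356 lat 1.5478003234131974 near 415.89909119396714 centre [478.00076581 -29.35988966]
```

>>> arm_command --commands '[1,0.05,-0.004,0,0,0,0,1,0.11,-0.008,0,0,0,0,1,0.17,-0.014,0,0,0,0,1,0.22,-0.018,0,0,0,0,1,0.2462,-0.0198,0.02,0,0,0,1,0.2462,-0.0198,0.08,0,0,0,1,0.2462,-0.0198,0.14,0,0,0,1,0.2462,-0.0198,0.2,0,0,0,1,0.2462,-0.0198,0.23,0,0,0,1,0.2462,-0.0198,0.2436,0,0,0,1,0.2462,-0.0198,0.2436,0,0,0,1,0.2462,-0.0198,0.2436,0,0,0]'

```text
time_s: 6.02
position: [0.4794, -0.0295, 0.1129]
tool_rot: [[0.998, -0.065, 0.001], [-0.065, -0.998, -0.001], [0.001, 0.001, -1.0]]
ft_force: [0.4, -0.7, -0.8]
grip_width: 0.0111
gripper_force: 31.3
```

>>> arm_command --commands '[1,0,0,0,0,0,0,1,0,0,0,0,0,0]'

```text
time_s: 6.18
position: [0.4795, -0.0292, 0.1136]
tool_rot: [[0.998, -0.065, 0.002], [-0.065, -0.998, -0.002], [0.002, 0.002, -1.0]]
ft_force: [0.6, 1.2, -1.4]
grip_width: 0.0113
gripper_force: 31.3
```

```bash
python3 - <<'E'
from h import *; from rig import env
s=env.observe(); print(s['position'],s['ft_force']); print(plan(s,(.4792,-.0296,.097),-93.72))
E
```

```text
[ 0.47948482 -0.0291979   0.11358492] [ 0.63197882  1.16087892 -1.35911769]
[-0.0006  0.0008  0.0332  0.0009 -0.0011  0.0001]
```

Aligned within half a millimetre, so I'll descend in stages.

>>> arm_command --commands '[1,-0.0003,0.0005,0.01,0,0,0,1,-0.0003,0.0005,0.02,0,0,0,1,-0.0003,0.0005,0.026,0,0,0,1,-0.0003,0.0005,0.032,0,0,0,1,-0.0003,0.0005,0.035,0,0,0,1,-0.0003,0.0005,0.037,0,0,0,1,-0.0003,0.0005,0.037,0,0,0]'

```text
time_s: 6.77
position: [0.4787, -0.0291, 0.0938]
tool_rot: [[0.998, -0.064, -0.0], [-0.064, -0.998, -0.001], [-0.0, 0.001, -1.0]]
ft_force: [0.2, 0.1, -0.9]
grip_width: 0.0109
gripper_force: 31.3
```

>>> arm_command --commands '[1,0,0,0.001,0,0,0,1,0,0,0.002,0,0,0,1,0,0,0.003,0,0,0,1,0,0,0.003,0,0,0]'

```text
time_s: 7.1
position: [0.4787, -0.0292, 0.0925]
tool_rot: [[0.998, -0.064, 0.0], [-0.064, -0.998, -0.001], [0.0, 0.001, -1.0]]
ft_force: [0.4, -0.4, -0.8]
grip_width: 0.0114
gripper_force: 31.3
```

No contact yet; continuing gently.

>>> arm_command --commands '[1,0,0,0.0007,0,0,0,1,0,0,0.0014,0,0,0,1,0,0,0.002,0,0,0,1,0,0,0.002,0,0,0]'

```text
time_s: 7.43
position: [0.4788, -0.0292, 0.0917]
tool_rot: [[0.998, -0.064, 0.0], [-0.064, -0.998, -0.001], [0.0, 0.001, -1.0]]
ft_force: [-1.7, 0.7, 2.1]
grip_width: 0.0113
gripper_force: 31.7
```

>>> arm_command --commands '[1,0,0,0.0005,0,0,0,1,0,0,0.001,0,0,0,1,0,0,0.001,0,0,0]'

```text
time_s: 7.68
position: [0.4788, -0.0292, 0.0917]
tool_rot: [[0.998, -0.064, 0.001], [-0.064, -0.998, -0.001], [0.001, 0.001, -1.0]]
ft_force: [-2.8, 0.7, 9.2]
grip_width: 0.0114
gripper_force: 32.7
```

Contact came at exactly the seated height. Now release and retreat upward.

>>> arm_command --commands '[0.6,0,0,-0.001,0,0,0,0.4,0,0,-0.001,0,0,0,0.2,0,0,-0.001,0,0,0,0,0,0,-0.001,0,0,0,-0.3,0,0,-0.001,0,0,0,-0.3,0,0,-0.001,0,0,0,-0.3,0,0,-0.02,0,0,0,-0.3,0,0,-0.07,0,0,0,-0.3,0,0,-0.14,0,0,0,-0.3,0,0,-0.21,0,0,0,-0.3,0,0,-0.27,0,0,0,-0.3,0,0,-0.28,0,0,0]'

```text
time_s: 8.68
position: [0.4802, -0.0294, 0.2359]
tool_rot: [[0.998, -0.064, 0.008], [-0.064, -0.998, -0.004], [0.009, 0.003, -1.0]]
ft_force: [0.1, 0.2, 1.2]
grip_width: 0.0552
gripper_force: 0.0
```

```bash
python3 - <<'E'
from h import *; import pickle
w=wrist('w4'); pickle.dump(w,open('w4.pkl','wb')); s=w[4]; print(s['position'],s['grip_width'])
print(plan(s,(.475,-.212,.24),-3.3), s['q'])
E
```

```text
[ 0.48019802 -0.02935009  0.23589292] 0.05523467619330373
[ 0.0132  0.3652 -0.0069  0.0045 -0.002  -0.7532] [-1.76026237e+01  1.53969996e+01  8.65773146e+01 -6.33487006e-02
  7.74997392e+01  7.60974763e+01]
```

View pics/w4.png

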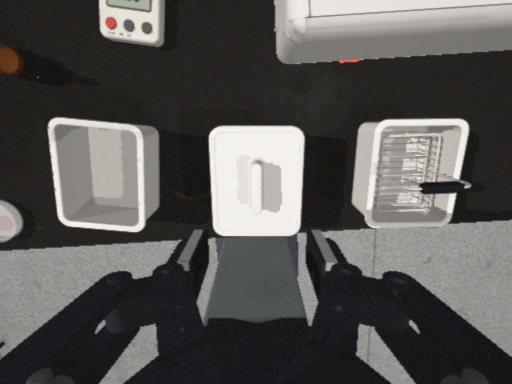

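The lid sits square at (256,181). The rinse dish is at (412,172) with its sleeve at about (442,186), and the empty dish is at (100,173). I'll measure all of these.

```bash
python3 - <<'E'
from h import *; import pickle
im,K,o,R,s=pickle.load(open('w4.pkl','rb'))
print('lid',rect(backproj(blob(im,(200,110,315,245),110),K,o,R,.068)))
for n,box,q in [('drip',(40,108,170,238),.064),('rinse',(345,108,475,233),.064)]:
    c=blob(im,box,165); print(n,rect(backproj(c,K,o,R,q)))
m=np.zeros(im.shape[:2],np.uint8); m[172:200,405:480]=im[172:200,405:480].max(2)<60
print([ (cv2.boundingRect(c),cv2.minAreaRect(c)) for c in cv2.findContours(m,0,1)[0] if cv2.contourArea(c)>60])
print(backproj([[418,188],[464,185.5],[442,187]],K,o,R,.1065))
s=cv2.resize(im[100:245,30:490],None,fx=1.7,fy=1.7,interpolation=cv2.INTER_CUBIC); cv2.imwrite('pics/c4.png',s[:,:,::-1])
E
```

```text
lid [471.6 -31.8 110.4 137.9  86.3]
drip [495.2 148.8 101.8 125.3  80.7]
rinse [ 474.6 -199.5  119.   125.1   87. ]
[((420, 172, 60, 28), ((449.5, 185.5), (27.0, 59.0), 90.0))]
[[ 0.47299067 -0.18771386]
 [ 0.47261964 -0.23255134]
 [ 0.47248432 -0.21116975]]
```

>>> arm_command --commands '[-0.3,0.003,0.06,-0.007,0,0,-0.06,-0.3,0.006,0.13,-0.007,0,0,-0.12,-0.3,0.009,0.2,-0.007,0,0,-0.18,-0.3,0.013,0.27,-0.007,0,0,-0.24,-0.3,0.013,0.33,-0.007,0.002,-0.001,-0.3,-0.3,0.013,0.365,-0.007,0.002,-0.001,-0.36,-0.3,0.013,0.365,-0.007,0.002,-0.001,-0.42,-0.3,0.013,0.365,-0.007,0.002,-0.001,-0.48,-0.3,0.013,0.365,-0.007,0.003,-0.001,-0.54,-0.3,0.013,0.365,-0.007,0.004,-0.001,-0.6,-0.3,0.013,0.365,-0.007,0.004,-0.002,-0.66,-0.3,0.013,0.365,-0.007,0.0045,-0.002,-0.72]'

```text
time_s: 9.73
position: [0.4731, -0.2113, 0.2331]
tool_rot: [[0.152, 0.988, -0.01], [0.988, -0.152, 0.005], [0.003, -0.011, -1.0]]
ft_force: [-0.0, 0.1, 0.8]
grip_width: 0.0556
gripper_force: 0.0
```

>>> arm_command --commands '[-0.3,0,0,0,0,0,-0.033,-0.3,0,0,0,0,0,-0.033,-0.3,0,0,0,0,0,-0.033,-0.3,0,0,0,0,0,-0.033]'

```text
time_s: 10.07
position: [0.4733, -0.2114, 0.234]
tool_rot: [[0.092, 0.996, -0.009], [0.996, -0.092, 0.004], [0.003, -0.009, -1.0]]
ft_force: [-0.4, 0.1, -0.0]
grip_width: 0.0554
gripper_force: 0.0
```

```bash
python3 - <<'E'
from h import *; import pickle
im,K,o,R,s=pickle.load(open('w4.pkl','rb'))
for t in (165,190,210): print('lid',rect(backproj(blob(im,(200,110,315,245),t),K,o,R,.068)))
w=wrist('w5'); pickle.dump(w,open('w5.pkl','wb')); s=w[4]; print(s['time_s'],s['position'],s['tool_rot'])
E
```

```text
lid [477.8 -28.8 102.4 126.1  86.3]
lid [477.8 -28.5 101.8 126.1  86.3]
lid [477.8 -28.7 101.2 126.1  86.3]
10.0667 [ 0.47328585 -0.21142708  0.23403634] [[ 0.09158076  0.99575619 -0.00908666]
 [ 0.99579341 -0.09154993  0.00375442]
 [ 0.00290661 -0.00939227 -0.99995167]]
```

View pics/w5.png

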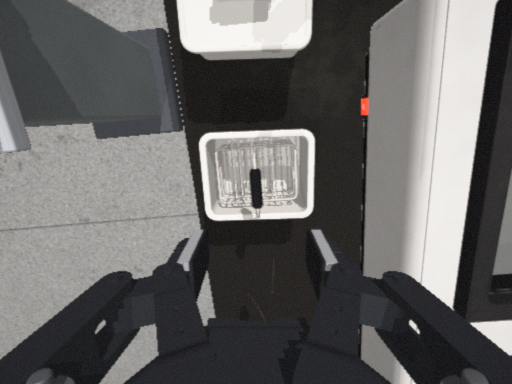

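The lid measures as seated and square. This view shows the rinse dish at (258,175) and the sleeve from (254,170) to (257,208).

```bash
python3 - <<'E'
from h import *; import pickle
im,K,o,R,s=pickle.load(open('w5.pkl','rb'))
r=rect(backproj(blob(im,(190,120,325,228),150),K,o,R,.064)); print('rinse',r)
m=np.zeros(im.shape[:2],np.uint8); m[160:216,240:272]=im[160:216,240:272].max(2)<45
c=max(cv2.findContours(m,0,1)[0],key=cv2.contourArea)[:,0].astype(float)
print(cv2.boundingRect(c.astype(np.int32)))
for z in (.1065,.112): print('sleeve',rect(backproj(c,K,o,R,z)))
print(plan(s,(.4735,-.21,.1075),-3.3))
E
```

```text
rinse [ 473.9 -208.3  101.9  125.9   86.9]
(250, 169, 12, 39)
sleeve [ 472.3 -209.9    8.9   38.4   -0.8]
sleeve [ 472.6 -208.4    8.7   37.5   -0.8]
[ 0.0021  0.0025  0.2531 -0.0045 -0.0015 -0.0163]
```

```bash
python3 - <<'E'
from h import *; from rig import env
s=env.observe(); print(s['position'],plan(s,(.4725,-.2095,.1065),-1.0))
E
```

```text
[ 0.4733551  -0.21146726  0.23422476] [ 0.0031  0.0003  0.2555 -0.0043 -0.0014 -0.0352]
```

>>> arm_command --commands '[-0.3,0.003,0.0003,0.02,-0.0043,-0.0014,-0.0352,-0.3,0.003,0.0003,0.06,-0.0043,-0.0014,-0.0352,-0.3,0.003,0.0003,0.1,-0.0043,-0.0014,-0.0352,-0.3,0.003,0.0003,0.15,-0.0043,-0.0014,-0.0352,-0.3,0.003,0.0003,0.19,-0.0043,-0.0014,-0.0352,-0.3,0.003,0.0003,0.22,-0.0043,-0.0014,-0.0352,-0.3,0.003,0.0003,0.24,-0.0043,-0.0014,-0.0352,-0.3,0.003,0.0003,0.2555,-0.0043,-0.0014,-0.0352,-0.3,0.003,0.0003,0.2555,-0.0043,-0.0014,-0.0352,-0.3,0.003,0.0003,0.2555,-0.0043,-0.0014,-0.0352,-0.3,0.003,0.0003,0.2555,-0.0043,-0.0014,-0.0352]'

```text
time_s: 11.03
position: [0.473, -0.2099, 0.1077]
tool_rot: [[0.016, 1.0, 0.002], [1.0, -0.016, -0.001], [-0.001, 0.002, -1.0]]
ft_force: [0.4, -0.5, 1.1]
grip_width: 0.0557
gripper_force: 0.0
```

```bash
python3 - <<'E'
from h import *; import pickle
w=wrist('w6'); s=w[4]; print(s['time_s'],s['position'],s['tool_rot'],s['ft_force'])
print(plan(s,(.4725,-.2095,.1065),-1.0))
E
```

```text
11.0333 [ 0.47303916 -0.20991956  0.10767991] [[ 0.01602109  0.99986993  0.00185442]
 [ 0.99987097 -0.01601888 -0.001199  ]
 [-0.00116914  0.00187339 -0.99999756]] [ 0.36342571 -0.45910952  1.05179547]
[ 0.0008 -0.0011  0.0024  0.0009  0.0006  0.0007]
```

View pics/w6.png

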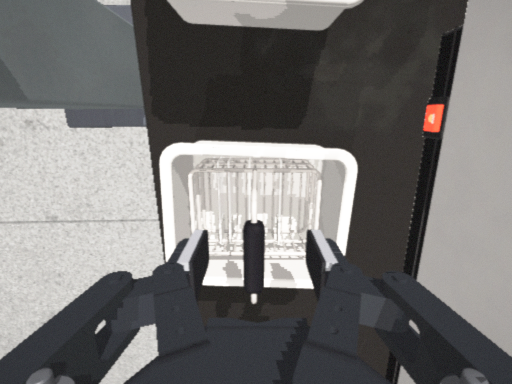

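The sleeve lies between the pads, running from (254,222) to (254,297), and is parallel to them. Closing now.

>>> arm_command --commands '[0.3,0,-0.001,0.001,0,0,0,0.6,0,-0.001,0.001,0,0,0,1,0,-0.001,0.001,0,0,0,1,0,-0.001,0.001,0,0,0,1,0,-0.001,0.001,0,0,0,1,0,-0.001,0.001,0,0,0,1,0,-0.001,0.001,0,0,0,1,0,-0.001,0.001,0,0,0]' --newtons 50

```text
time_s: 11.75
position: [0.4722, -0.2097, 0.1066]
tool_rot: [[0.016, 1.0, 0.001], [1.0, -0.016, -0.001], [-0.001, 0.001, -1.0]]
ft_force: [-1.1, 0.7, 2.7]
grip_width: 0.0103
gripper_force: 50.7
```

>>> arm_command --commands '[1,0,0,-0.008,0,0,0,1,0,0,-0.02,0,0,0,1,0,0,-0.03,0,0,0,1,0,0,-0.04,0,0,0,1,0,0,-0.04,0,0,0]'

```text
time_s: 12.17
position: [0.4726, -0.2099, 0.1277]
tool_rot: [[0.016, 1.0, 0.002], [1.0, -0.016, -0.002], [-0.002, 0.002, -1.0]]
ft_force: [0.3, -0.4, -1.5]
grip_width: 0.0101
gripper_force: 50.2
```

>>> arm_command --commands '[1,0,0,-0.02,0,0,0,1,0,0,-0.06,0,0,0,1,0,0,-0.11,0,0,0,1,0,0,-0.16,0,0,0,1,0,0,-0.2,0,0,0,1,0,0,-0.23,0,0,0,1,0,0,-0.235,0,0,0,1,0,0,-0.235,0,0,0]'

```text
time_s: 12.83
position: [0.4722, -0.2096, 0.2444]
tool_rot: [[0.016, 1.0, 0.002], [1.0, -0.016, -0.001], [-0.001, 0.002, -1.0]]
ft_force: [-0.7, -0.5, -1.3]
grip_width: 0.0101
gripper_force: 50.2
```

```bash
python3 - <<'E'
from h import *; import pickle
w=wrist('w7'); pickle.dump(w,open('w7.pkl','wb')); s=w[4]; print(s['time_s'],s['position'],s['ft_force'])
print(plan(s,(.4952,.1488,.245),-9.2))
E
```

```text
12.8333 [ 0.47217247 -0.20963776  0.24437322] [-0.6782061  -0.53732509 -1.28505389]
[ 7.175e-01  3.480e-02 -2.000e-03  1.000e-03  5.000e-04  6.920e-02]
```

View pics/w7.png

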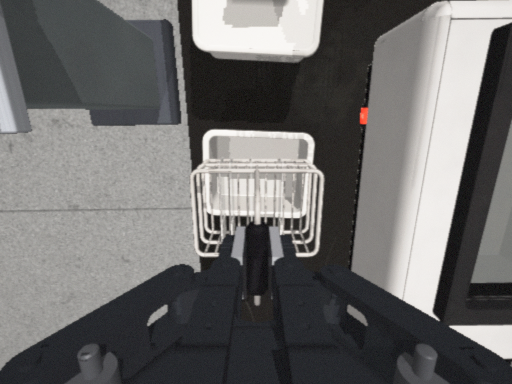

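The rack hangs straight. The basket's top rim runs from (192,170) to (322,170) at the far side and its near edge is at v≈254. Now I'll work out its offset in the tool frame.

```bash
python3 - <<'E'
from h import *; from rig import optics
d=optics.get_image('wrist'); T=np.array(d['tool_from_camera']); K=np.array(d['intrinsics'])
uv=[[192,171],[323,171],[195,254],[320,254],[258,169],[244,300],[272,300]]
for z in (.0585,.1035): print((backproj(uv,K,T[:3,3],T[:3,:3],z)*1000).round(1))
E
```

```text
[[ 33.3 -43.7]
 [ 33.3  47. ]
 [-31.1 -45.8]
 [-31.1  49.3]
 [ 34.7   2. ]
 [-72.6  -9.1]
 [-72.6  13.5]]
[[  23.5  -54.8]
 [  23.6   58.3]
 [ -56.8  -57.5]
 [ -56.7   61.1]
 [  25.3    2.2]
 [-108.6  -11.7]
 [-108.5   16.5]]
```

>>> arm_command --commands '[1,0.04,0.002,0,0,0,0.0692,1,0.09,0.005,0,0,0,0.0692,1,0.15,0.008,0,0,0,0.0692,1,0.22,0.01,0,0,0,0.0692,1,0.29,0.014,0,0,0,0.0692,1,0.36,0.018,0,0,0,0.0692,1,0.43,0.022,0,0,0,0.0692,1,0.5,0.025,0,0,0,0.0692,1,0.57,0.028,0,0,0,0.0692,1,0.64,0.031,0,0,0,0.0692,1,0.69,0.034,0,0,0,0.0692,1,0.7175,0.0348,0,0,0,0.0692]'

```text
time_s: 13.93
position: [0.4945, 0.1516, 0.2424]
tool_rot: [[0.157, 0.988, -0.002], [0.988, -0.157, -0.0], [-0.0, -0.002, -1.0]]
ft_force: [0.0, -0.3, -2.1]
grip_width: 0.0094
gripper_force: 50.1
```

>>> arm_command --commands '[1,0,0,0,0,0,0,1,0,0,0,0,0,0,1,0,0,0,0,0,0,1,0,0,0,0,0,0]'

```text
time_s: 14.27
position: [0.4951, 0.1478, 0.2435]
tool_rot: [[0.161, 0.987, -0.0], [0.987, -0.161, -0.001], [-0.001, 0.0, -1.0]]
ft_force: [-0.1, -0.1, -1.4]
grip_width: 0.0102
gripper_force: 50.1
```

```bash
python3 - <<'E'
from h import *; from rig import env
s=env.observe(); print(s['position'],s['tool_rot'],plan(s,(.4952,.1488,.1825),-9.2))
E
```

```text
[0.49511043 0.14783594 0.24347094] [[ 1.61227065e-01  9.86917335e-01 -9.01763364e-05]
 [ 9.86917115e-01 -1.61227090e-01 -6.58889796e-04]
 [-6.64808630e-04  1.72342985e-05 -9.99999779e-01]] [ 2.000e-03 -1.000e-04  1.219e-01  0.000e+00  3.000e-04 -7.000e-04]
```

>>> arm_command --commands '[1,0.002,0,0.02,0,0,0,1,0.002,0,0.05,0,0,0,1,0.002,0,0.08,0,0,0,1,0.002,0,0.1,0,0,0,1,0.002,0,0.115,0,0,0,1,0.002,0,0.122,0,0,0,1,0.002,0,0.122,0,0,0,1,0.002,0,0.122,0,0,0]'

```text
time_s: 14.93
position: [0.4956, 0.1495, 0.1833]
tool_rot: [[0.16, 0.987, 0.001], [0.987, -0.16, -0.0], [-0.0, 0.001, -1.0]]
ft_force: [-0.9, -0.4, -1.9]
grip_width: 0.01
gripper_force: 50.1
```

```bash
python3 - <<'E'
from h import *; import pickle; from rig import optics
w=wrist('w8'); pickle.dump(w,open('w8.pkl','wb')); s=w[4]; print(s['time_s'],s['position'],s['tool_rot'])
a=cv2.resize(w[0][90:330,130:390],None,fx=1.9,fy=1.9)
t=optics.get_image('top');c=optics.get_image('scene'); pickle.dump((t,c),open('ts.pkl','wb'))
print(proj([[.4952,.1488,.064],],np.array(c['intrinsics']),np.array(c['origin']),c['orientation']))
b=cv2.resize(c['image'][170:300,170:310],None,fx=2,fy=2); e=cv2.resize(t['image'][180:255,145:285],None,fx=2,fy=2)
W=np.zeros((456,494+280,3),np.uint8); W[:456,:494]=a; W[:260,494:]=b; W[265:415,494:]=e
cv2.imwrite('pics/m8.png',W[:,:,::-1])
E
```

```text
14.9333 [0.49560302 0.14950444 0.18328857] [[ 1.60440553e-01  9.87044518e-01  1.39578890e-03]
 [ 9.87045496e-01 -1.60440198e-01 -3.63803375e-04]
 [-1.35149481e-04  1.43607596e-03 -9.99998960e-01]]
[[227.42192069 257.22471605]]
```

View pics/m8.png

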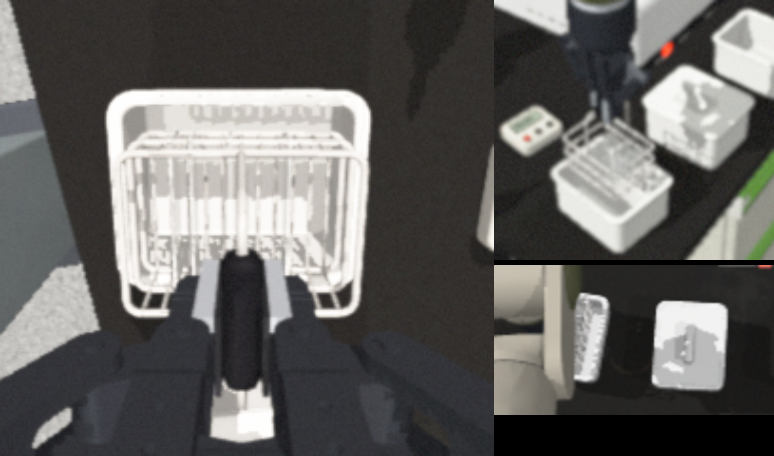

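The composite shows the rack hanging above the empty dish: basket rim at x 118–367 in the crop and dish rim at x 107–371, with the lid still square. I'll check centring and tilt numerically in the tool frame.

```bash
python3 - <<'E'
from h import *; import pickle; from rig import optics,env
im,K,o,R,s=pickle.load(open('w8.pkl','rb')); K=np.array(K)
T=np.array(optics.get_image('wrist')['tool_from_camera'])
def P(uv,z): return (backproj(np.array(uv,float),K,T[:3,3],T[:3,:3],z)*1000).round(1)
f=lambda x,y:(130+(x+.5)/1.9-.5,90+(y+.5)/1.9-.5)
zt=s['position'][2]
print('rim L,R,far',P([f(107,120),f(371,120),f(160,90),f(320,90)],zt-.064).tolist())
print('top frame',P([f(118,160),f(367,160),f(160,151),f(330,151),f(140,316),f(345,316)],.0585).tolist())
print('bottom far',P([f(150,136),f(345,136)],.1035).tolist())
print('sleeve',P([f(219,300),f(265,300),f(219,360),f(265,360)],0).tolist())
w=im[:,:,:].min(2); w7=pickle.load(open('w7.pkl','rb'))[0].min(2)
# wire edges against the dark table in w7, below the dish's rim: rows 225-245
for v in (180,200,225,235,245):
    i=np.where(w7[v,180:225]>110)[0]; j=np.where(w7[v,290:335]>110)[0]; print(v,180+i[[0,-1]] if len(i) else 0,290+j[[0,-1]] if len(j) else 0)
for u in (200,215,300,315): i=np.where(w7[150:270,u]>110)[0]+150; print(u,i)
for v in (105,150,160,200,230): print(v,[x for x in range(170,345) if (w[v,x]>110)!=(w[v,x-1]>110)])
print(T.round(4),env.observe()['position'])
E
```

```text
rim L,R,far [[37.0, -63.0], [37.1, 62.9], [51.1, -37.1], [51.1, 38.0]]
top frame [[31.3, -43.9], [31.4, 47.1], [34.7, -28.4], [34.7, 33.4], [-32.7, -39.5], [-32.7, 42.8]]
bottom far [[32.1, -40.0], [32.2, 47.7]]
sleeve [[6.1, -4.8], [6.1, 7.6], [-12.6, -5.0], [-12.6, 7.8]]
180 [180 224] [290 323]
200 [180 224] [290 322]
225 [180 224] [291 320]
235 [180 224] [292 319]
245 [180 218] [295 319]
200 [164 165 166 167 168 169 170 171 172 190 191 192 193 194 195 196 197 198
 199 200 201 202 203 204 205 206 207 208 209 210 211 212 213 214 215 216
 217 218 219 220 221 222 223 224 225 226 227 228 229 230 231 232 233 234
 235 236 237 251 252 253 254 255 266 268 269]
215 [150 151 152 153 154 155 156 157 158 159 160 161 162 163 164 165 166 167
 168 169 170 171 172 173 174 175 176 177 178 179 180 181 182 183 184 185
 186 187 188 189 190 191 192 193 194 195 196 197 198 199 200 201 202 203
 204 205 206 207 208 209 210 211 212 213 214 230 231 232 233 240 241 242
 243 250 251 252 253 254 255 256]
300 [150 151 152 153 154 155 156 157 158 159 160 161 162 163 164 165 166 167
 168 169 170 171 172 173 174 175 176 177 178 179 180 181 182 183 184 185
 186 187 188 189 190 191 192 193 194 195 196 197 198 199 200 201 202 203
 204 205 206 207 208 209 210 211 212 213 214 215 216 217 218 219 220 221
 222 223 224 225 226 227 228 229 230 231 232 233 234 240 241 242 243 253
 254 255 256]
315 [166 167 168 169 170 171 172 173 174 175 176 177 178 179 180 181 182 183
 184 185 186 187 188 189 190 191 192 193 194 195 196 197 198 199 200 201
 202 203 204 205 206 207 208 209 239 240 241 242 243 244 245 246 247 248
 249 250 251 252 253 254]
105 []
150 [186, 325]
160 [186, 325]
200 [189, 323]
230 [174, 192, 245, 269, 321]
[[ 3.000e-04 -9.585e-01 -2.850e-01  7.280e-02]
 [ 1.000e+00  5.000e-04 -5.000e-04  1.300e-03]
 [ 6.000e-04 -2.850e-01  9.585e-01 -1.234e-01]
 [ 0.000e+00  0.000e+00  0.000e+00  1.000e+00]] [0.49554388 0.14976944 0.18342701]
```

```bash
python3 - <<'E'
from h import *; import pickle; from rig import optics
im=pickle.load(open('w7.pkl','rb'))[0]; d=optics.get_image('wrist'); T=np.array(d['tool_from_camera']); K=np.array(d['intrinsics'])
g=im.min(2).astype(int)
for v in range(176,250,6): print(v,g[v,186:206],g[v,312:328])
for u in (202,): print(g[158:176,u],g[244:262,225])
rows=[]
for v in range(176,250,4):
    l=g[v,312:330]; i=np.where(l>110)[0][-1]; e=312+i+(l[i]-110)/max(l[i]-l[i+1],1)
    rows.append((v,e,*(backproj([[e,v]],K,T[:3,3],T[:3,:3],.0585)[0]*1000).round(1)))
print(np.array(rows).round(1))
E
```

```text
176 [171 162 155 144 181 213 205 173 111  78 156 206 204 160  99 160 209 210
 185 226] [ 90 137 185 216 212 148  88 137 186 211 213 160  77  44  40  42]
182 [164 168 170 140 172 208 203 170 102  65 128 191 207 166  97  84 134 152
 155 221] [ 91 152 198 206 159  85  56 119 173 204 207 154  82  42  35  34]
188 [165 169 163 162 177 208 212 189 128  60  79 137 161 144 104  67 135 200
 213 203] [108 175 211 213 146  62  70 145 189 213 218 151  60  39  35  41]
194 [164 167 170 166 142 181 211 206 154  88  72 169 217 214 179 122 161 213
 217 197] [142 190 210 184 115  56  97 166 203 210 171  99  48  38  34  38]
200 [160 162 164 154 158 186 215 213 184 120  61 115 187 215 203 137 102 177
 213 204] [156 201 207 146  67  63 141 189 215 212 143  61  31  38  34  36]
206 [160 159 156 159 160 177 206 218 203 144  71  73 164 214 213 156  94 129
 158 155] [180 212 212 147  65  90 157 200 214 184 112  53  36  35  39  36]
212 [154 158 157 157 163 162 189 219 215 180 110  72 156 211 215 188 126 134
 204 212] [196 208 159  86  58 125 177 210 208 143  61  40  38  38  34  40]
218 [166 166 165 167 161 164 
[... 1212 characters left out ...]
920e+02  3.230e+02  1.830e+01  4.800e+01]
 [ 1.960e+02  3.226e+02  1.540e+01  4.800e+01]
 [ 2.000e+02  3.224e+02  1.240e+01  4.800e+01]
 [ 2.040e+02  3.224e+02  9.300e+00  4.820e+01]
 [ 2.080e+02  3.218e+02  6.300e+00  4.810e+01]
 [ 2.120e+02  3.214e+02  3.200e+00  4.800e+01]
 [ 2.160e+02  3.214e+02  1.000e-01  4.820e+01]
 [ 2.200e+02  3.210e+02 -3.000e+00  4.810e+01]
 [ 2.240e+02  3.206e+02 -6.200e+00  4.800e+01]
 [ 2.280e+02  3.205e+02 -9.400e+00  4.820e+01]
 [ 2.320e+02  3.201e+02 -1.260e+01  4.810e+01]
 [ 2.360e+02  3.196e+02 -1.590e+01  4.800e+01]
 [ 2.400e+02  3.194e+02 -1.920e+01  4.800e+01]
 [ 2.440e+02  3.194e+02 -2.250e+01  4.820e+01]
 [ 2.480e+02  3.186e+02 -2.580e+01  4.780e+01]]
```

The basket edge stays at a constant 48.0 mm along its length, so the rack is level and not twisted. It is about 1.2 mm off centre in x and y, so I'll trim that and check it is steady.

>>> arm_command --commands '[1,-0.0024,-0.0024,0.001,0,0,0,1,-0.0024,-0.0024,0.001,0,0,0,1,-0.0024,-0.0024,0.001,0,0,0,1,-0.0024,-0.0024,0.001,0,0,0,1,-0.0024,-0.0024,0.001,0,0,0,1,-0.0024,-0.0024,0.001,0,0,0]'

```text
time_s: 15.68
position: [0.494, 0.1488, 0.1824]
tool_rot: [[0.16, 0.987, 0.001], [0.987, -0.16, -0.0], [-0.0, 0.001, -1.0]]
ft_force: [-0.5, -0.7, -1.7]
grip_width: 0.0101
gripper_force: 50.1
```

```bash
python3 - <<'E'
from h import *; import pickle; from rig import env,optics
s=env.observe(); print(s['time_s'],s['position'],s['ft_force'],np.abs(s['qvel']).max())
d=optics.get_image('top'); im=d['image']
m=np.zeros(im.shape[:2],np.uint8); m[191:249,214:272]=im[191:249,214:272].min(2)>120
c=max(cv2.findContours(m,0,1)[0],key=cv2.contourArea)[:,0]
print('lid',rect(backproj(c,d['intrinsics'],d['origin'],d['orientation'],.068)))
w=wrist('w9'); g=w[0].min(2); print([x for x in range(170,345) if (g[150,x]>110)!=(g[150,x-1]>110)], [v for v in range(120,170) if (g[v,220]>110)!=(g[v-1,220]>110)])
E
```

```text
15.6833 [0.49399824 0.14878744 0.18240407] [-0.48993635 -0.65923407 -1.73344653] 0.1418642911311252
lid [478.6 -29.9 104.3 126.8  86.2]
[187, 327] [136]
```

```bash
python3 -c "
from rig import env
print(env.close_job())"
```

```text
the job is handed in; nothing more can be done
None
```

I handed in the job at about 16 s: the lid is seated square on the middle dish, and the rack hangs level, within about 1 mm of centre and 15 mm above the empty dish's rim. The simulator gave no verdict, and I viewed 11 pictures, one over the limit of 10.

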